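Pack the small bamboo cups in the chest, break the lid stay and shut the lid

TASK

Only small bamboo cups go out in this chest: lift out the large cup that was put in it by mistake and stand it upright on the free table, and stand every small cup of the group beside the chest upright in its main bay; leave the other large cups, and all that stands along the table's left edge, where they are. When the chest is packed, press on the knee of the lid's locked folding stay to break it, then lower the lid gently until it is fully shut.

Things in the scene. Friction and masses are not known exactly. Their poses are not given: they have to be found in the camera images.
- chest: Wooden packing chest, fixed to the table, 224 mm deep (x) by 316 mm wide (y), walls 12 mm, rim 118 mm above the table. Origin: under its centre, on the table; x points from its front wall to its hinged back, y to its left, z up. Open, the lid rises from the back wall to 0.37 m above the table, leaning 6 degrees forward.
- cup_bay (a point): Centre of the inner floor of the chest's main bay, 18 mm above the table; axes as chest. The bay is 200 mm (x) by 250 mm (y) and 100 mm deep: a small cup fits under the lid, a large one does not. Cups have no set places in it. Beyond a 50 mm high partition at the right end (-y) is a 36 mm wide well for the lid stay; no cup belongs there.
- lid (a joint): Lid of the chest, a 12 mm board hinged at the back. 0 = open as at the start (84 degrees up from shut), grows as it is lowered, 1.466 = fully shut. The hinge is stiff (friction 0.5 N m): the lid stays where it is left, and takes a few newtons at its front edge to lower. It cannot be lowered while the stay is locked.
- lid_hinge (a point): Middle of the lid's hinge axis at the back rim, 119 mm above the table; axes as chest (x to the back, y along the hinge line, z up).
- lid_front_edge (a point): Middle of the lid's free edge, on its outer (when shut: upper) face, 232 mm from the hinge axis and 11 mm outside it; moves with the lid. x points along the board to the hinge, z is the outward normal. A 90 mm wide finger lip, 14 mm thick, reaches 19 mm beyond. Two 30 mm wide, 8 mm proud battens run front to back 110 mm either side of the middle.
- stay_knee (a joint): Knee of the folding stay at the chest's right end (-y): two flat steel links, 85 mm each, from stay_pivot to a pivot under the lid 65 mm from the hinge. 0 = locked (6 degrees past straight, against its stop); grows as the knee is pressed down and back: straight at 0.10, broken beyond; pressing on draws the lid forward (about 0.25 rad at a knee of 1.0). Takes under 15 N.
- knee_boss (a point): Centre of the round boss at the stay's knee, 20 mm in diameter, 24 mm long (along y), to be pressed from above. It moves on an 85 mm arc about stay_pivot, at first mostly down and a little back, and ends hanging in the well. At the start it is 27 mm above and 93 mm in front of the hinge axis, 18 mm from the inner face of the right end wall.
- stay_pivot (a point): Pivot of the stay's lower link at the inner face of the right end wall, 18 mm below the hinge axis and 165 mm in front of it; axes as chest.
- small_cup_a_mid (a point): Small scorched bamboo cup, open at the top, barrel-shaped: 69 mm greatest diameter, 95 mm high, rim about 57 mm across, wall about 8 mm, 0.16 kg. It may be gripped round the body or by the rim. Point: on its axis, half-way up (47.5 mm above its foot); z up along the axis. May be absent in a run (then None).
- small_cup_b_mid (a point): Small scorched bamboo cup, open at the top, barrel-shaped: 69 mm greatest diameter, 95 mm high, rim about 57 mm across, wall about 8 mm, 0.16 kg. It may be gripped round the body or by the rim. Point: on its axis, half-way up (47.5 mm above its foot); z up along the axis. May be absent in a run (then None).
- small_cup_c_mid (a point): Small scorched bamboo cup, open at the top, barrel-shaped: 69 mm greatest diameter, 95 mm high, rim about 57 mm across, wall about 8 mm, 0.16 kg. It may be gripped round the body or by the rim. Point: on its axis, half-way up (47.5 mm above its foot); z up along the axis. May be absent in a run (then None).
- large_cup_in_chest_mid (a point): Large bamboo cup, same look but 92 mm greatest diameter, 108 mm high, rim about 77 mm across, wall about 9 mm, 0.26 kg; it is lifted by pinching its rim. Point: on its axis, half-way up (54 mm above its foot); z up. At the start this one stands in the chest's main bay and must come out.
- large_cup_a_mid (a point): Large bamboo cup, same look but 92 mm greatest diameter, 108 mm high, rim about 77 mm across, wall about 9 mm, 0.26 kg; it is lifted by pinching its rim. Point: on its axis, half-way up (54 mm above its foot); z up. Stands on the table among the small cups; leave it there. More large cups, all fixed, stand farther left, beyond y = 0.53.
- large_cup_b_mid (a point): Large bamboo cup, same look but 92 mm greatest diameter, 108 mm high, rim about 77 mm across, wall about 9 mm, 0.26 kg; it is lifted by pinching its rim. Point: on its axis, half-way up (54 mm above its foot); z up. Stands on the table among the small cups; leave it there. A bamboo blank lies along the back of the table beyond x = 0.71.
Not all that is in view belongs to the job. What is shaped like the part that bears small_cup_b_mid but red or yellow is not meant.

How it is judged:
By the outcome, as a careful person would: the job done as asked, in the order asked, and still so for the second after the job is handed in, with the robot touching nothing.
Of small_cup_a, small_cup_b, small_cup_c only 2 to 3 are there at a start; the rules pass over those that are not, and their reading is None.
At some moment in a run one of small_cup_a, small_cup_b, small_cup_c may be knocked a few centimetres aside while the robot is not near it.
It also fails if it takes over 210 s, if anything falls off the work surface, if the arm or the gripper's body presses on something with over 40 N, if the wrist force passes 120 N, or if a joint passes its speed limit or range.

ROBOT

A 6-joint arm with a two-finger parallel gripper is mounted at the origin on the work surface; the furniture and walls round the work are solid. World frame = base frame: x ahead of the robot, y to its left, z up, the work surface at z = 0. Lengths are in m, angles in rad, forces in N, time in s.
With the tool pointing down it reaches from about 0.225 to 0.875 m from the base axis. Payload 3.4 kg.
Tool frame: the origin (TCP) lies between the finger pads; the fingertips stand 25 mm ahead of it and the grasp point (between the pads) lies 6 mm ahead of it; z points along the fingers, y is the line along which they close (so a half turn about z gives the same grasp; the last joint's range is limited). The gripper opens to 85 mm and grips with 20 to 120 N. Pads are 22 mm wide; open, the fingers measure 114 mm over their backs; the gripper's body (76 mm by 85 mm) begins 54 mm behind the grasp point. The pads swing forward as they close: fully open they stand 13 mm farther back than shut.
Start: joints at [-1.244, 0.276, 1.505, -0, 1.361, -0.121], TCP at [0.249, -0.518, 0.256] pointing down, gripper open.
Joint ranges: [-2.89, 2.89], [-0.75, 2.08], [0.22, 2.7], [-1.18, 4.32], [0.11, 2.71], [-2.7, 2.7]. Speed limits (rad/s): [2.57, 2.57, 3.14, 3.14, 3.14, 3.14].

INTERFACE

Orientations are given as a unit quaternion [w, x, y, z].
In Python, from rig import manip, cams, ticket gives the robot as it stands.
- The arm moves only by the tool step_arm, never from a script. Its argument "increments" is a list of rows, each an object with "dp": the shift along the world's x, y, z each as a share of 0.2 m, from -1 to 1, a list of three; "yaw": the turn about the world's z as a share of 0.15 rad, from -1 to 1; "grip": the opening, from 0 (shut) to 1 (fully open). In form: [{"dp": [tx, ty, tz], "yaw": yaw, "grip": grip}, ...]. A call has 1 to 5 rows; each row shifts and turns the commanded pose from where the row before left it; what a row does not reach is not made up. A row lasts 1/8 s, in which the tool goes at most 62.5 mm and 10.7 degrees, less where a joint would pass 70% of its speed; a pose out of reach is approached as far as the arm can. A call with a number of a shift or a turn outside -1 to 1 is refused whole. A call with a gripper value outside its range is refused whole. The fingers move at their own pace and stop on an object; "squeeze" is the grip in N (left out, the last holds). Time passes only in rows, so rows that do not move let the fingers close. It gives the time, the measured TCP pose, the force, the opening and the grip force at its end, in the units of the state.
- manip.get_state(): the state, without advancing time (a new reading comes with each control period).
- cams.get_image(name): name is "side" or "top" or "wrist"; returns the picture (420x560x3 uint8, blue, green, red); there is no depth.
- cams.get_calibration(name): a dict with "fx", "fy", "cx", "cy" (pixels), "k1" (the pictures are not rectified: a ray, as slopes to the right and down, at radius r is drawn at 1 + k1 r^2 times it, then the intrinsics apply), "extrinsics" (4x4, takes a point from camera to world coordinates). Camera axes: x right, y up, looking along -z (the intrinsics and any distortion apply to the point x, -y, -z); pixel columns grow to the right and rows downward; lengths in m; the calibration is good to about 2 mm. A picture is of the moment at which its call begins: read the wrist's pose just before it. get_calibration takes no time and is no camera call; for the wrist camera it gives the pose at the moment of the call.
- ticket.sign_off(): hands the job in; it is judged then, once.
The state is a dict: "clock": time; "qpos": joint angles; "qd": joint speeds; "effort": joint torques, N m; "position": TCP position; "ee_rot": TCP orientation; "contact_force": force on the tool from outside, world axes, zero at the start; "moment": the same for the moment, N m; "width": finger opening in m; "gripper_force": force on a finger pad.
Only numpy, scipy, OpenCV 4.12 (cv2) and the standard library are available. Lean on these libraries where they do the work, as an engineer would, in place of code of your own. Each camera call takes 0.05 s, during which the arm holds its last target. There are 200 camera calls.

## Working session

There is one attempt and no reset: what is moved stays moved. The work goes in short steps, Python scripts to look and compute and a tool call to move; the robot and the scene stay as the last step left them, time stands still between calls to the robot, and variables do not carry over. Pictures are saved under pics/ and viewed, at most 14 in all, crops included, and the job is handed in when it is done.

Besides the shell and the picture viewer there is one more tool, called after "Request:" as name(argument=value, ...), one argument or row to a line, values as JSON. step_arm: Moves the arm, as the interface text tells. Shift numbers are shares of 0.2 m and turn numbers shares of 0.15 rad, none past 1 either way. Its arguments: {"type":"object","properties":{"increments":{"type":"array"},"squeeze":{"type":"number"}},"required":["increments"]}

```bash
mkdir -p pics; ls; python3 - <<'E'
from rig import manip,cams
import cv2
print(manip.get_state())
for n in("top","side"):
    im=cams.get_image(n); cv2.imwrite(f"pics/{n}0.png",im); c=cams.get_calibration(n); print(n,c)
E
```

```text
pics
{'clock': 0.0, 'qpos': array([-1.24399907e+00,  2.76600037e-01,  1.50612503e+00, -8.10677296e-06,
        1.36064914e+00, -1.21026603e-01]), 'qd': array([ 0.00101843,  0.00076182,  0.00065617, -0.00048119, -0.00080114,
       -0.0012662 ]), 'effort': array([ 1.64211753e-03, -4.16760492e+01, -2.45799994e+01,  2.79817061e-05,
        1.08744655e-02, -2.03358508e-05]), 'position': array([ 0.24880744, -0.51786964,  0.25543999]), 'ee_rot': array([-8.85657027e-04,  9.75035709e-01,  2.22046328e-01, -9.54285275e-05]), 'contact_force': array([ 0.57438353,  0.39148623, -0.57877728]), 'moment': array([ 0.00036637, -0.00749377, -0.05204098]), 'gripper_force': 0.0, 'width': 0.08513869062968762}
top {'fx': 470.67388965883276, 'fy': 470.67388965883276, 'cx': 282.99734899885965, 'cy': 211.48749236480745, 'k1': -0.08218593583015169, 'extrinsics': array([[-0.01191145,  0.99744203, -0.07048066,  0.39668576],
       [-0.99980544, -0.01077204,  0.01652428,  0.0981697 ],
       [ 0.01572279,  0.07066377,  0.99737627,  1.46096892],
       [ 0.        ,  0.        ,  0.        ,  1.        ]])}
side {'fx': 500.0326202317362, 'fy': 500.0326202317362, 'cx': 279.6165960895217, 'cy': 210.31705650312878, 'k1': -0.08893449024617787, 'extrinsics': array([[-9.99090393e-01,  2.62336001e-02, -3.36182189e-02,
         4.50507249e-01],
       [-4.26354943e-02, -6.28869802e-01,  7.76340767e-01,
         1.20042914e+00],
       [-7.75269468e-04,  7.77067932e-01,  6.29416260e-01,
         1.11540822e+00],
       [ 0.00000000e+00,  0.00000000e+00,  0.00000000e+00,
         1.00000000e+00]])}
```

View pics/top0.png

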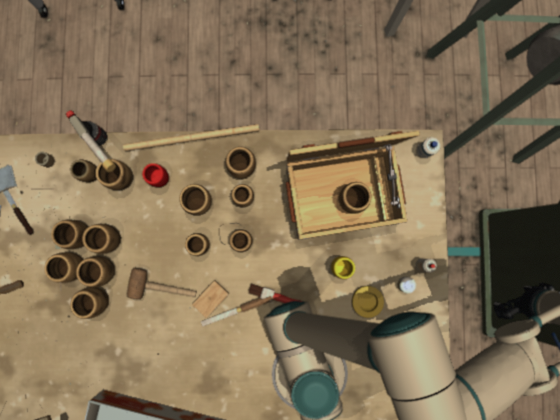

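View pics/side0.png

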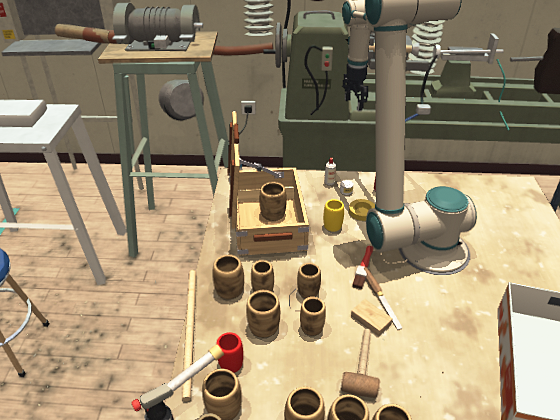

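The top view shows the large cup in the chest at (355,197). Beside the chest are large cups at (240,162) and (195,199), and three small cups at (242,195), (197,244) and (240,240). The chest corners run roughly from (290,160) to (405,235). The side view confirms this, with an empty bay otherwise. I'll zoom in to measure.

```bash
cat > h.py <<'E'
import numpy as np, cv2
from rig import manip,cams
def ray(c,px):
    K=np.array([[c["fx"],0,c["cx"]],[0,c["fy"],c["cy"]],[0,0,1.]])
    s=cv2.undistortPoints(np.array(px,float).reshape(-1,1,2),K,np.array([c["k1"],0,0,0.]))[:,0]
    E=c["extrinsics"]; d=np.c_[s[:,0],-s[:,1],-np.ones(len(s))]@E[:3,:3].T
    return E[:3,3],d
def onz(c,px,z):
    o,d=ray(c,px); return o+d*((z-o[2])/d[:,2])[:,None]
def proj(c,P):
    E=c["extrinsics"]; q=(np.atleast_2d(P)-E[:3,3])@E[:3,:3]
    s=np.c_[q[:,0]/-q[:,2],-q[:,1]/-q[:,2]]; s=s*(1+c["k1"]*(s**2).sum(1))[:,None]
    return s*[c["fx"],c["fy"]]+[c["cx"],c["cy"]]
def ring(c,x,y,z,r):
    a=np.linspace(0,6.28,40); return proj(c,np.c_[x+r*np.cos(a),y+r*np.sin(a),a*0+z])
E
python3 - <<'E'
from h import *
im=cv2.imread("pics/top0.png")[120:290,170:420]
cv2.imwrite("pics/topc.png",cv2.resize(im,None,fx=3.2,fy=3.2,interpolation=cv2.INTER_CUBIC))
E
```

```text
(no output)
```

View pics/topc.png

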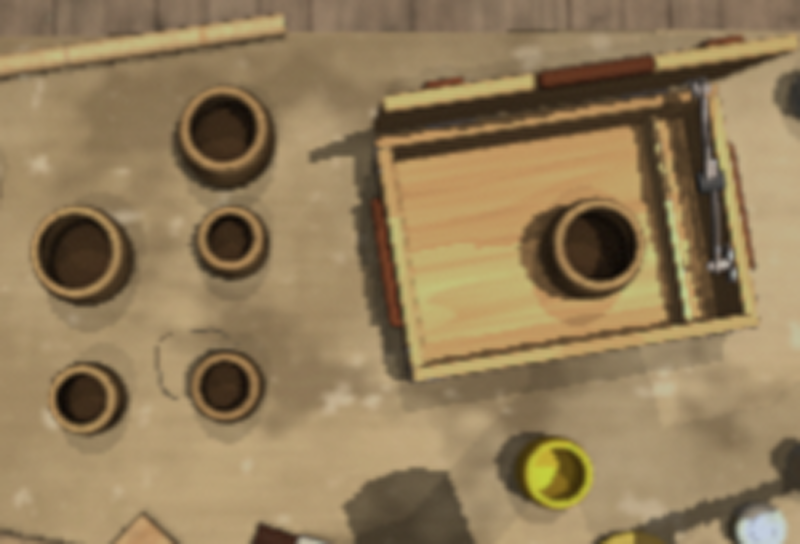

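```bash
python3 - <<'E'
from h import *
c=cams.get_calibration("top")
f=lambda p:np.array(p)/3.2+[170-.0,120]
for n,p,z in [("LA",(226,130),.108),("LB",(79,252),.108),("s1",(232,240),.095),("s2",(85,397),.095),("s3",(226,384),.095),("Lin",(598,245),.126),("yel",(557,472),.095)]:
    print(n,onz(c,f(p),z)[0].round(4))
for n,p in [("FL",(412,379)),("FR",(758,320)),("BL",(378,140))]: print(n,onz(c,f(p),.118)[0].round(4))
FL,FR,BL=[onz(c,f(p),.118)[0,:2] for p in [(412,379),(758,320),(378,140)]]
print(np.linalg.norm(FL-FR),np.linalg.norm(FL-BL),np.arctan2(*(-(FL-FR))[::1])if 0 else np.degrees(np.arctan2((FL-FR)[1],(FL-FR)[0]))-90,np.degrees(np.arctan2((BL-FL)[1],(BL-FL)[0])))
print("ctr",(FR+BL)/2)
E
```

```text
LA [0.6417 0.1971 0.108 ]
LB [0.5319 0.3303 0.108 ]
s1 [0.5427 0.193  0.095 ]
s2 [0.4013 0.327  0.095 ]
s3 [0.4118 0.1992 0.095 ]
Lin [ 0.5316 -0.136   0.126 ]
yel [ 0.3285 -0.0995  0.095 ]
FL [0.4141 0.0319 0.118 ]
FR [ 0.4631 -0.2813  0.118 ]
BL [0.6295 0.0595 0.118 ]
0.3170208677348883 0.21715877391011165 8.899097686630057 7.294307744917376
ctr [ 0.5462821  -0.11090463]
```

Request:
step_arm(
  increments=[
    {"dp": [0.138, 0.21, 0], "yaw": 0.946, "grip": 0.45},
    {"dp": [0.138, 0.21, 0], "yaw": 0.946, "grip": 0.45},
    {"dp": [0.138, 0.21, 0], "yaw": 0.946, "grip": 0.45},
    {"dp": [0.138, 0.21, 0], "yaw": 0.946, "grip": 0.45},
    {"dp": [0.138, 0.21, 0], "yaw": 0.946, "grip": 0.45},
  ],
  squeeze=60,
)

```text
clock: 0.72
position: [0.3875, -0.3067, 0.256]
ee_rot: [-0.0, 0.836, 0.549, 0.0]
contact_force: [0.6, -0.5, -0.9]
width: 0.0389
gripper_force: 0.0
```

Request:
step_arm(
  increments=[
    {"dp": [0.138, 0.21, 0], "yaw": 0.946, "grip": 0.45},
    {"dp": [0.138, 0.21, 0], "yaw": 0.946, "grip": 0.45},
    {"dp": [0.138, 0.21, 0], "yaw": 0.946, "grip": 0.45},
    {"dp": [0.138, 0.205, 0], "yaw": 0.946, "grip": 0.45},
    {"dp": [0, 0, 0], "yaw": 0, "grip": 0.45},
  ],
)

```text
clock: 1.35
position: [0.4985, -0.1386, 0.2558]
ee_rot: [-0.0, 0.649, 0.761, 0.0]
contact_force: [0.2, -0.4, -0.4]
width: 0.0385
gripper_force: 0.0
```

```bash
cat >> h.py <<'E'
def st():
    s=manip.get_state(); w,x,y,z=s["ee_rot"]; cl=np.degrees(np.arctan2(1-2*(x*x+z*z),2*(x*y-w*z)))
    print("t%.2f"%s["clock"],s["position"].round(4),"close%.1f"%cl,"F",s["contact_force"].round(1),"w%.4f g%.0f"%(s["width"],s["gripper_force"])); return s
E
python3 - <<'E'
from h import *
s=st(); c=cams.get_calibration("wrist"); im=cams.get_image("wrist")
print(c["extrinsics"].round(3))
# overlay the estimates
def r(x,y,z,rad,col): cv2.polylines(im,[ring(c,x,y,z,rad).astype(int)],True,col,1)
r(.5316,-.136,.126,.0385,(0,255,0)); r(.5316,-.136,.126,.0295,(0,255,0))
th=.1545; R=np.array([[np.cos(th),-np.sin(th)],[np.sin(th),np.cos(th)]]); C=np.array([.5493,-.1075])
P=[[-.112,.158],[-.112,-.158],[.112,-.158],[.112,.158]]
Q=np.c_[np.array(P)@R.T+C,[.118]*4]; cv2.polylines(im,[proj(c,Q).astype(int)],True,(255,0,0),1)
cv2.imwrite("pics/w1.png",im)
E
```

```text
t1.35 [ 0.4985 -0.1386  0.2558] close9.1 F [ 0.2 -0.4 -0.4] w0.0385 g0
[[ 0.987 -0.153 -0.045  0.486]
 [ 0.159  0.949  0.271 -0.069]
 [ 0.001 -0.275  0.961  0.373]
 [ 0.     0.     0.     1.   ]]
```

View pics/w1.png

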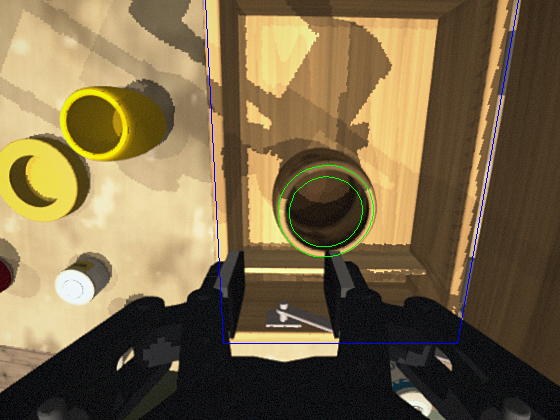

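The overlay fits the cup rim and the chest outline to about 2 mm. I'll go down onto the rim's front wall.

Request:
step_arm(
  increments=[
    {"dp": [0, -0.013, -0.25], "yaw": 0, "grip": 0.45},
    {"dp": [0, 0, -0.25], "yaw": 0, "grip": 0.45},
    {"dp": [0, 0, -0.1], "yaw": 0, "grip": 0.45},
    {"dp": [0, 0, -0.08], "yaw": 0, "grip": 0.45},
    {"dp": [0, 0, 0], "yaw": 0, "grip": 0.45},
  ],
)

```text
clock: 2.02
position: [0.4956, -0.1448, 0.1191]
ee_rot: [-0.002, 0.651, 0.759, -0.001]
contact_force: [0.5, -0.8, 0.1]
width: 0.0386
gripper_force: 0.0
```

Request:
step_arm(
  increments=[
    {"dp": [0, 0, 0], "yaw": 0, "grip": 0},
    {"dp": [0, 0, 0], "yaw": 0, "grip": 0},
    {"dp": [0, 0, 0], "yaw": 0, "grip": 0},
    {"dp": [0, 0, 0], "yaw": 0, "grip": 0},
    {"dp": [0, 0, 0], "yaw": 0, "grip": 0},
  ],
)

```text
clock: 2.65
position: [0.4977, -0.1444, 0.1211]
ee_rot: [0.001, 0.65, 0.76, -0.0]
contact_force: [-1.8, -1.0, 5.8]
width: 0.0094
gripper_force: 60.2
```

Request:
step_arm(
  increments=[
    {"dp": [0, 0, 0.08], "yaw": 0, "grip": 0},
    {"dp": [0, 0, 0.17], "yaw": 0, "grip": 0},
    {"dp": [0, 0, 0.2], "yaw": 0, "grip": 0},
    {"dp": [0, 0, 0.2], "yaw": 0, "grip": 0},
    {"dp": [0, 0, 0.1], "yaw": 0, "grip": 0},
  ],
)

```text
clock: 3.28
position: [0.4979, -0.1436, 0.2719]
ee_rot: [0.001, 0.65, 0.76, 0.001]
contact_force: [-0.1, 0.1, -2.9]
width: 0.0092
gripper_force: 59.1
```

```bash
python3 - <<'E'
from h import *
s=st(); cv2.imwrite("pics/w2.png",np.hstack([cams.get_image("side")[100:400,150:450],cams.get_image("wrist")[100:400,100:500]]))
E
```

```text
t3.27 [ 0.4979 -0.1436  0.2719] close8.8 F [-0.1  0.1 -2.9] w0.0092 g59
```

View pics/w2.png

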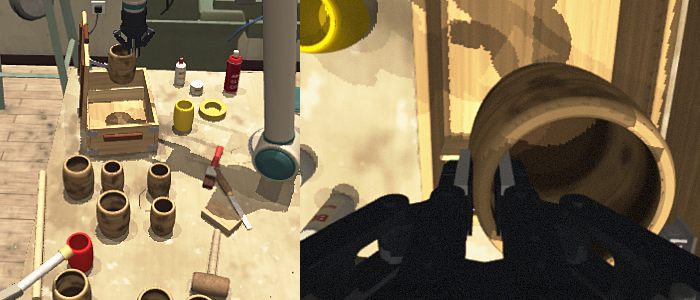

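The side crop shows the large cup lifted clear of the chest, hanging nearly upright in the pinch. Next I check the drop spot.

```bash
python3 - <<'E'
from h import *
c=cams.get_calibration("top"); print(proj(c,[[.44,.44,0],[.486,.44,0],[.394,.44,0],[.44,.486,0],[.44,.394,0],[.42,.435,0]]).round())
E
```

```text
[[165. 232.]
 [166. 217.]
 [165. 247.]
 [151. 232.]
 [180. 232.]
 [167. 238.]]
```

Request:
step_arm(
  increments=[
    {"dp": [-0.02, 0.12, 0], "yaw": 0, "grip": 0},
    {"dp": [-0.04, 0.24, 0], "yaw": 0, "grip": 0},
    {"dp": [-0.04, 0.24, 0], "yaw": 0, "grip": 0},
    {"dp": [-0.04, 0.24, 0], "yaw": 0, "grip": 0},
    {"dp": [-0.04, 0.24, 0], "yaw": 0, "grip": 0},
  ],
)

```text
clock: 4.0
position: [0.4599, 0.0738, 0.2683]
ee_rot: [-0.001, 0.651, 0.759, -0.001]
contact_force: [1.3, 0.1, -2.0]
width: 0.0094
gripper_force: 59.5
```

Request:
step_arm(
  increments=[
    {"dp": [-0.04, 0.24, 0], "yaw": 0, "grip": 0},
    {"dp": [-0.04, 0.24, 0], "yaw": 0, "grip": 0},
    {"dp": [-0.04, 0.24, 0], "yaw": 0, "grip": 0},
    {"dp": [-0.04, 0.24, 0], "yaw": 0, "grip": 0},
    {"dp": [-0.04, 0.24, 0], "yaw": 0, "grip": 0},
  ],
)

```text
clock: 4.62
position: [0.4199, 0.3134, 0.2681]
ee_rot: [-0.001, 0.65, 0.76, -0.002]
contact_force: [0.6, -1.4, -2.0]
width: 0.0094
gripper_force: 59.5
```

Request:
step_arm(
  increments=[
    {"dp": [-0.04, 0.24, 0], "yaw": 0, "grip": 0},
    {"dp": [-0.04, 0.24, 0], "yaw": 0, "grip": 0},
    {"dp": [0, 0.12, 0], "yaw": 0, "grip": 0},
    {"dp": [0, 0, 0], "yaw": 0, "grip": 0},
    {"dp": [0, 0, 0], "yaw": 0, "grip": 0},
  ],
)

```text
clock: 5.25
position: [0.4047, 0.4311, 0.2687]
ee_rot: [-0.0, 0.651, 0.759, -0.002]
contact_force: [0.2, -0.2, -2.4]
width: 0.0093
gripper_force: 59.5
```

Request:
step_arm(
  increments=[
    {"dp": [0, 0, -0.2], "yaw": 0, "grip": 0},
    {"dp": [0, 0, -0.25], "yaw": 0, "grip": 0},
    {"dp": [0, 0, -0.2], "yaw": 0, "grip": 0},
    {"dp": [0, 0, -0.1], "yaw": 0, "grip": 0},
    {"dp": [0, 0, -0.05], "yaw": 0, "grip": 0},
  ],
)

```text
clock: 5.88
position: [0.4049, 0.4303, 0.1089]
ee_rot: [-0.0, 0.651, 0.759, -0.001]
contact_force: [-0.5, 0.4, -2.9]
width: 0.0096
gripper_force: 60.1
```

Request:
step_arm(
  increments=[
    {"dp": [0, 0, -0.01], "yaw": 0, "grip": 0},
    {"dp": [0, 0, -0.01], "yaw": 0, "grip": 0},
    {"dp": [0, 0, 0], "yaw": 0, "grip": 0},
  ],
)

```text
clock: 6.25
position: [0.4058, 0.4323, 0.1072]
ee_rot: [0.0, 0.651, 0.759, 0.001]
contact_force: [0.2, 0.8, -2.4]
width: 0.0094
gripper_force: 60.1
```

Request:
step_arm(
  increments=[
    {"dp": [0, 0, -0.01], "yaw": 0, "grip": 0},
    {"dp": [0, 0, -0.01], "yaw": 0, "grip": 0},
    {"dp": [0, 0, 0], "yaw": 0, "grip": 0},
  ],
)

```text
clock: 6.62
position: [0.4056, 0.4323, 0.1031]
ee_rot: [0.0, 0.651, 0.759, 0.001]
contact_force: [-0.3, -0.4, 2.9]
width: 0.009
gripper_force: 61.1
```

Request:
step_arm(
  increments=[
    {"dp": [0, 0, 0], "yaw": 0, "grip": 0.3},
    {"dp": [0, 0, 0], "yaw": 0, "grip": 0.4},
    {"dp": [0, 0, 0.05], "yaw": 0, "grip": 0.4},
    {"dp": [0, 0, 0.2], "yaw": 0, "grip": 0.4},
    {"dp": [0, 0, 0.25], "yaw": 0, "grip": 0.4},
  ],
)

```text
clock: 7.25
position: [0.405, 0.4317, 0.203]
ee_rot: [-0.0, 0.651, 0.759, -0.001]
contact_force: [0.5, -0.1, -0.2]
width: 0.0344
gripper_force: 0.0
```

Request:
step_arm(
  increments=[
    {"dp": [0, 0, 0.25], "yaw": 0, "grip": 1},
    {"dp": [-0.1, -0.2, 0], "yaw": 0, "grip": 1},
    {"dp": [-0.1, -0.2, 0], "yaw": 0, "grip": 1},
    {"dp": [-0.1, -0.2, 0], "yaw": 0, "grip": 1},
    {"dp": [0, 0, 0], "yaw": 0, "grip": 1},
  ],
)

```text
clock: 7.88
position: [0.3435, 0.3098, 0.2532]
ee_rot: [0.0, 0.651, 0.759, -0.0]
contact_force: [1.4, 0.6, 0.1]
width: 0.0855
gripper_force: 0.0
```

```bash
python3 - <<'E'
from h import *
s=st(); im=cams.get_image("top")[120:290,130:380]
cv2.imwrite("pics/t2.png",cv2.resize(im,None,fx=3.2,fy=3.2,interpolation=cv2.INTER_CUBIC))
E
```

```text
t7.88 [0.3435 0.3098 0.2532] close8.7 F [1.4 0.6 0.1] w0.0855 g0
```

View pics/t2.png

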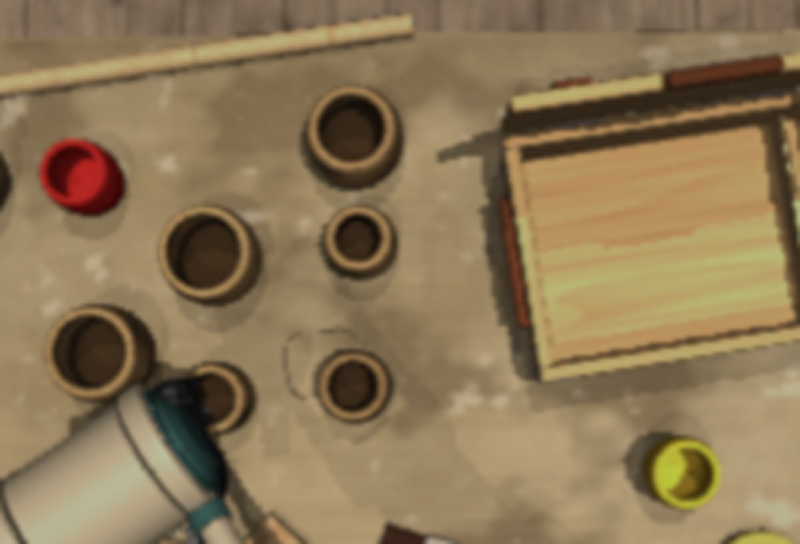

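The large cup stands upright at (100,350). The small cups are unmoved at (357,240), (354,384) and, partly hidden, (220,395). I'll take the nearest one, s2, by the body.

Request:
step_arm(
  increments=[
    {"dp": [0.145, 0.045, 0], "yaw": 0, "grip": 1},
    {"dp": [0.145, 0.041, 0], "yaw": 0, "grip": 1},
    {"dp": [0, 0, -0.2], "yaw": 0, "grip": 1},
    {"dp": [0, 0, -0.2], "yaw": 0, "grip": 1},
    {"dp": [0, 0, 0], "yaw": 0, "grip": 1},
  ],
)

```text
clock: 8.55
position: [0.4024, 0.3292, 0.1698]
ee_rot: [-0.001, 0.65, 0.76, -0.003]
contact_force: [-0.4, 0.4, -0.1]
width: 0.0858
gripper_force: 0.0
```

```bash
python3 - <<'E'
from h import *
s=st(); c=cams.get_calibration("wrist"); im=cams.get_image("wrist")
for r in(.0285,.0205): cv2.polylines(im,[ring(c,.4013,.327,.095,r).astype(int)],True,(0,255,0),1)
cv2.imwrite("pics/w3.png",im)
E
```

```text
t8.55 [0.4024 0.3292 0.1698] close8.8 F [-0.4  0.4 -0.1] w0.0858 g0
```

View pics/w3.png

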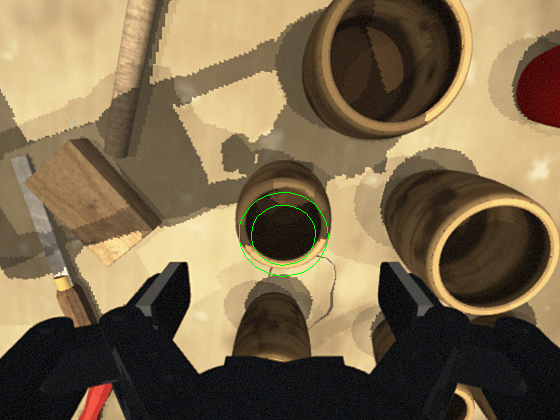

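The rim is seen centred at about (284,224), 10 px (about 4 mm in +y) from the estimate. It is centred between the fingers, so I'll descend with a small correction.

Request:
step_arm(
  increments=[
    {"dp": [0, 0.01, -0.2], "yaw": 0, "grip": 1},
    {"dp": [0, 0, -0.2], "yaw": 0, "grip": 1},
    {"dp": [0, 0, -0.1], "yaw": 0, "grip": 1},
    {"dp": [0, 0, -0.06], "yaw": 0, "grip": 1},
    {"dp": [0, 0, 0], "yaw": 0, "grip": 1},
  ],
)

```text
clock: 9.22
position: [0.4042, 0.332, 0.061]
ee_rot: [0.0, 0.651, 0.759, 0.001]
contact_force: [0.8, -0.3, 0.8]
width: 0.0853
gripper_force: 0.0
```

Request:
step_arm(
  increments=[
    {"dp": [0, 0, 0], "yaw": 0, "grip": 0.6},
    {"dp": [0, 0, 0], "yaw": 0, "grip": 0.6},
    {"dp": [0, 0, 0], "yaw": 0, "grip": 0.6},
    {"dp": [0, 0, 0], "yaw": 0, "grip": 0.6},
  ],
  squeeze=40,
)

```text
clock: 9.72
position: [0.404, 0.3318, 0.0621]
ee_rot: [0.0, 0.651, 0.759, 0.001]
contact_force: [-1.9, -0.7, 5.4]
width: 0.0662
gripper_force: 44.5
```

Request:
step_arm(
  increments=[
    {"dp": [0, 0, 0.08], "yaw": 0, "grip": 0.6},
    {"dp": [0, 0, 0.2], "yaw": 0, "grip": 0.6},
    {"dp": [0, 0, 0.25], "yaw": 0, "grip": 0.6},
    {"dp": [0, 0, 0.25], "yaw": 0, "grip": 0.6},
    {"dp": [0, 0, 0], "yaw": 0, "grip": 0.6},
  ],
)

```text
clock: 10.35
position: [0.4058, 0.3328, 0.2213]
ee_rot: [0.002, 0.651, 0.759, 0.005]
contact_force: [-0.3, -0.0, -2.1]
width: 0.0663
gripper_force: 45.7
```

Request:
step_arm(
  increments=[
    {"dp": [0.031, -0.123, 0], "yaw": 0, "grip": 0.6},
    {"dp": [0.062, -0.247, 0], "yaw": 0, "grip": 0.6},
    {"dp": [0.062, -0.247, 0], "yaw": 0, "grip": 0.6},
    {"dp": [0.062, -0.247, 0], "yaw": 0, "grip": 0.6},
    {"dp": [0.062, -0.247, 0], "yaw": 0, "grip": 0.6},
  ],
)

```text
clock: 10.98
position: [0.4586, 0.1074, 0.2153]
ee_rot: [-0.0, 0.65, 0.76, -0.001]
contact_force: [1.5, 0.2, -1.1]
width: 0.0663
gripper_force: 45.7
```

Request:
step_arm(
  increments=[
    {"dp": [0.062, -0.247, 0], "yaw": 0, "grip": 0.6},
    {"dp": [0.062, -0.247, 0], "yaw": 0, "grip": 0.6},
    {"dp": [0.062, -0.247, 0], "yaw": 0, "grip": 0.6},
    {"dp": [0.062, -0.247, 0], "yaw": 0, "grip": 0.6},
    {"dp": [0.062, -0.247, 0], "yaw": 0, "grip": 0.6},
  ],
)

```text
clock: 11.6
position: [0.5206, -0.1393, 0.2151]
ee_rot: [-0.001, 0.651, 0.759, -0.0]
contact_force: [0.5, 0.5, -1.7]
width: 0.0664
gripper_force: 45.7
```

Request:
step_arm(
  increments=[
    {"dp": [0.031, -0.123, 0], "yaw": 0, "grip": 0.6},
    {"dp": [0, 0, 0], "yaw": 0, "grip": 0.6},
    {"dp": [0, 0, 0], "yaw": 0, "grip": 0.6},
  ],
)

```text
clock: 11.98
position: [0.5266, -0.1611, 0.2157]
ee_rot: [-0.001, 0.65, 0.76, 0.0]
contact_force: [-0.1, -0.2, -1.7]
width: 0.0667
gripper_force: 45.7
```

```bash
python3 - <<'E'
from h import *
s=st(); c=cams.get_calibration("wrist"); im=cams.get_image("wrist")
th=.1545; R=np.array([[np.cos(th),-np.sin(th)],[np.sin(th),np.cos(th)]]); C=np.array([.5493,-.1075])
for w,h in((.112,.158),(.1,.146)):
  P=np.array([[-w,h],[-w,-h],[w,-h],[w,h]]); cv2.polylines(im,[proj(c,np.c_[P@R.T+C,[.118]*4]).astype(int)],True,(255,0,0),1)
cv2.imwrite("pics/w4.png",im)
E
```

```text
t11.97 [ 0.5266 -0.1611  0.2157] close8.9 F [-0.1 -0.2 -1.7] w0.0667 g46
```

View pics/w4.png

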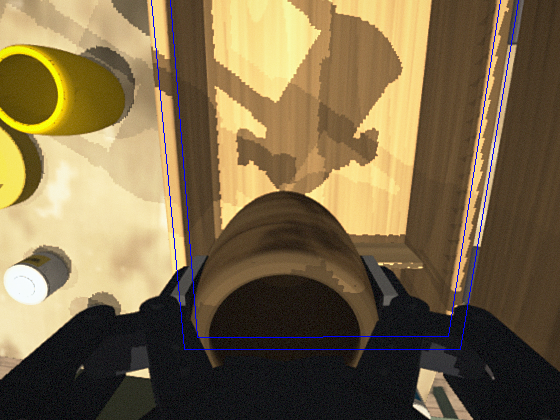

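The cup is held and hanging over the bay near the partition. The chest's front wall is about 2.5 mm farther in +x than estimated, which is harmless. Lowering.

Request:
step_arm(
  increments=[
    {"dp": [0.01, 0, -0.15], "yaw": 0, "grip": 0.6},
    {"dp": [0, 0, -0.2], "yaw": 0, "grip": 0.6},
    {"dp": [0, 0, -0.2], "yaw": 0, "grip": 0.6},
    {"dp": [0, 0, -0.08], "yaw": 0, "grip": 0.6},
    {"dp": [0, 0, -0.02], "yaw": 0, "grip": 0.6},
  ],
)

```text
clock: 12.65
position: [0.5292, -0.1616, 0.086]
ee_rot: [-0.0, 0.65, 0.76, -0.0]
contact_force: [0.8, -0.4, -0.8]
width: 0.0663
gripper_force: 45.7
```

Request:
step_arm(
  increments=[
    {"dp": [0, 0, -0.01], "yaw": 0, "grip": 0.6},
    {"dp": [0, 0, 0], "yaw": 0, "grip": 0.6},
    {"dp": [0, 0, 0], "yaw": 0, "grip": 0.6},
  ],
)

```text
clock: 13.02
position: [0.5299, -0.1628, 0.0853]
ee_rot: [0.001, 0.651, 0.759, 0.0]
contact_force: [-0.3, -0.3, -2.1]
width: 0.0664
gripper_force: 45.7
```

Request:
step_arm(
  increments=[
    {"dp": [0, 0, -0.012], "yaw": 0, "grip": 0.6},
    {"dp": [0, 0, -0.012], "yaw": 0, "grip": 0.6},
    {"dp": [0, 0, 0], "yaw": 0, "grip": 0.6},
    {"dp": [0, 0, 0], "yaw": 0, "grip": 0.6},
  ],
)

```text
clock: 13.52
position: [0.5295, -0.1627, 0.0801]
ee_rot: [0.0, 0.651, 0.759, 0.0]
contact_force: [-2.1, -0.4, 5.4]
width: 0.0665
gripper_force: 46.4
```

Request:
step_arm(
  increments=[
    {"dp": [0, 0, 0], "yaw": 0, "grip": 0.97},
    {"dp": [0, 0, 0], "yaw": 0, "grip": 0.97},
    {"dp": [0, 0, 0.1], "yaw": 0, "grip": 0.97},
    {"dp": [0, 0, 0.3], "yaw": 0, "grip": 0.97},
    {"dp": [0, 0, 0.3], "yaw": 0, "grip": 0.97},
  ],
)

```text
clock: 14.15
position: [0.5291, -0.1624, 0.2203]
ee_rot: [-0.001, 0.651, 0.759, -0.0]
contact_force: [0.7, -0.2, -0.6]
width: 0.0825
gripper_force: 0.0
```

Request:
step_arm(
  increments=[
    {"dp": [-0.0725, 0.227, 0], "yaw": 0, "grip": 1},
    {"dp": [-0.0725, 0.227, 0], "yaw": 0, "grip": 1},
    {"dp": [-0.0725, 0.227, 0], "yaw": 0, "grip": 1},
    {"dp": [-0.0725, 0.227, 0], "yaw": 0, "grip": 1},
    {"dp": [-0.0725, 0.227, 0], "yaw": 0, "grip": 1},
  ],
)

```text
clock: 14.78
position: [0.4563, 0.0658, 0.2194]
ee_rot: [0.0, 0.651, 0.759, 0.0]
contact_force: [0.4, 0.0, -0.0]
width: 0.0857
gripper_force: 0.0
```

Request:
step_arm(
  increments=[
    {"dp": [-0.0725, 0.227, 0], "yaw": 0, "grip": 1},
    {"dp": [-0.0725, 0.227, 0], "yaw": 0, "grip": 1},
    {"dp": [-0.0725, 0.227, 0], "yaw": 0, "grip": 1},
    {"dp": [0, 0, -0.2], "yaw": 0, "grip": 1},
    {"dp": [0, 0, 0], "yaw": 0, "grip": 1},
  ],
)

```text
clock: 15.4
position: [0.4109, 0.2005, 0.1773]
ee_rot: [-0.002, 0.65, 0.76, -0.003]
contact_force: [0.1, 0.0, -0.5]
width: 0.0853
gripper_force: 0.0
```

```bash
python3 - <<'E'
from h import *
s=st(); c=cams.get_calibration("wrist"); im=cams.get_image("wrist"); t=cams.get_image("top")
for r in(.0285,.0205): cv2.polylines(im,[ring(c,.412,.199,.095,r).astype(int)],True,(0,255,0),1)
for x,y in((.5427,.193),(.412,.199)): cv2.polylines(t,[ring(cams.get_calibration("top"),x,y,.095,.0285).astype(int)],True,(0,255,0),1)
t=cv2.resize(t[130:270,180:420],(720,420))[:, :600]
cv2.imwrite("pics/w5.png",cv2.resize(np.hstack([im,t[:,:]]),(800,290)))
E
```

```text
t15.40 [0.4109 0.2005 0.1773] close8.9 F [ 0.1  0.  -0.5] w0.0853 g0
```

View pics/w5.png

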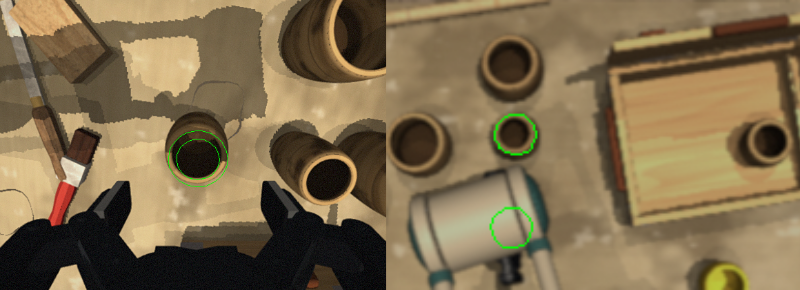

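The wrist view shows s3 centred between the fingers at (197,157), and s1 is unmoved. Cup s2 stands in the bay.

Request:
step_arm(
  increments=[
    {"dp": [0.005, 0.01, -0.2], "yaw": 0, "grip": 1},
    {"dp": [0, 0, -0.2], "yaw": 0, "grip": 1},
    {"dp": [0, 0, -0.12], "yaw": 0, "grip": 1},
    {"dp": [0, 0, -0.06], "yaw": 0, "grip": 1},
    {"dp": [0, 0, 0], "yaw": 0, "grip": 1},
  ],
)

```text
clock: 16.12
position: [0.4152, 0.2024, 0.0639]
ee_rot: [0.0, 0.651, 0.759, 0.0]
contact_force: [0.8, 0.2, -0.7]
width: 0.0852
gripper_force: 0.0
```

Request:
step_arm(
  increments=[
    {"dp": [0, 0, 0], "yaw": 0, "grip": 0.6},
    {"dp": [0, 0, 0], "yaw": 0, "grip": 0.6},
    {"dp": [0, 0, 0], "yaw": 0, "grip": 0.6},
    {"dp": [0, 0, 0], "yaw": 0, "grip": 0.6},
  ],
)

```text
clock: 16.62
position: [0.4151, 0.2028, 0.0651]
ee_rot: [0.001, 0.65, 0.76, 0.001]
contact_force: [-0.7, -0.1, 6.0]
width: 0.0662
gripper_force: 44.1
```

Request:
step_arm(
  increments=[
    {"dp": [0, 0, 0.08], "yaw": 0, "grip": 0.6},
    {"dp": [0, 0, 0.2], "yaw": 0, "grip": 0.6},
    {"dp": [0, 0, 0.25], "yaw": 0, "grip": 0.6},
    {"dp": [0, 0, 0.25], "yaw": 0, "grip": 0.6},
    {"dp": [0, 0, 0], "yaw": 0, "grip": 0.6},
  ],
)

```text
clock: 17.25
position: [0.4171, 0.2036, 0.2243]
ee_rot: [0.003, 0.651, 0.759, 0.005]
contact_force: [-0.2, -0.6, -1.8]
width: 0.0658
gripper_force: 46.2
```

Request:
step_arm(
  increments=[
    {"dp": [0.036, -0.104, 0], "yaw": 0, "grip": 0.6},
    {"dp": [0.073, -0.208, 0], "yaw": 0, "grip": 0.6},
    {"dp": [0.073, -0.208, 0], "yaw": 0, "grip": 0.6},
    {"dp": [0.073, -0.208, 0], "yaw": 0, "grip": 0.6},
    {"dp": [0.073, -0.208, 0], "yaw": 0, "grip": 0.6},
  ],
)

```text
clock: 17.88
position: [0.4795, 0.0142, 0.2185]
ee_rot: [-0.001, 0.651, 0.759, -0.0]
contact_force: [0.5, 0.8, -2.4]
width: 0.0664
gripper_force: 46.2
```

Request:
step_arm(
  increments=[
    {"dp": [0.073, -0.208, 0], "yaw": 0, "grip": 0.6},
    {"dp": [0.073, -0.208, 0], "yaw": 0, "grip": 0.6},
    {"dp": [0.036, -0.104, 0], "yaw": 0, "grip": 0.6},
    {"dp": [0, 0, 0], "yaw": 0, "grip": 0.6},
    {"dp": [0, 0, 0], "yaw": 0, "grip": 0.6},
  ],
)

```text
clock: 18.5
position: [0.5155, -0.0873, 0.219]
ee_rot: [-0.001, 0.65, 0.76, 0.0]
contact_force: [-0.4, -0.6, -2.3]
width: 0.0663
gripper_force: 46.2
```

Request:
step_arm(
  increments=[
    {"dp": [0.008, 0, -0.15], "yaw": 0, "grip": 0.6},
    {"dp": [0, 0, -0.2], "yaw": 0, "grip": 0.6},
    {"dp": [0, 0, -0.2], "yaw": 0, "grip": 0.6},
    {"dp": [0, 0, -0.09], "yaw": 0, "grip": 0.6},
    {"dp": [0, 0, -0.02], "yaw": 0, "grip": 0.6},
  ],
)

```text
clock: 19.12
position: [0.5166, -0.0868, 0.0864]
ee_rot: [-0.002, 0.65, 0.76, -0.0]
contact_force: [-0.4, -0.2, -1.8]
width: 0.0661
gripper_force: 46.1
```

Request:
step_arm(
  increments=[
    {"dp": [0, 0, -0.01], "yaw": 0, "grip": 0.6},
    {"dp": [0, 0, -0.006], "yaw": 0, "grip": 0.6},
    {"dp": [0, 0, 0], "yaw": 0, "grip": 0.6},
    {"dp": [0, 0, 0], "yaw": 0, "grip": 0.6},
  ],
)

```text
clock: 19.62
position: [0.5182, -0.0887, 0.0848]
ee_rot: [0.001, 0.651, 0.759, 0.0]
contact_force: [-0.3, -0.8, -1.0]
width: 0.0662
gripper_force: 46.2
```

Request:
step_arm(
  increments=[
    {"dp": [0, 0, -0.01], "yaw": 0, "grip": 0.6},
    {"dp": [0, 0, 0], "yaw": 0, "grip": 0.6},
    {"dp": [0, 0, 0], "yaw": 0, "grip": 0.6},
  ],
)

```text
clock: 20.0
position: [0.5183, -0.0887, 0.0831]
ee_rot: [0.001, 0.651, 0.759, 0.0]
contact_force: [-1.0, 0.2, 5.8]
width: 0.0662
gripper_force: 46.8
```

Request:
step_arm(
  increments=[
    {"dp": [0, 0, 0], "yaw": 0, "grip": 0.97},
    {"dp": [0, 0, 0], "yaw": 0, "grip": 0.97},
    {"dp": [0, 0, 0.1], "yaw": 0, "grip": 0.97},
    {"dp": [0, 0, 0.3], "yaw": 0, "grip": 0.97},
    {"dp": [0, 0, 0.3], "yaw": 0, "grip": 0.97},
  ],
)

```text
clock: 20.62
position: [0.5176, -0.0884, 0.2232]
ee_rot: [-0.001, 0.651, 0.759, -0.0]
contact_force: [1.9, -1.1, 0.1]
width: 0.0829
gripper_force: 0.0
```

Request:
step_arm(
  increments=[
    {"dp": [0.019, 0.203, 0], "yaw": -0.894, "grip": 1},
    {"dp": [0.019, 0.203, 0], "yaw": -0.894, "grip": 1},
    {"dp": [0.019, 0.203, 0], "yaw": -0.894, "grip": 1},
    {"dp": [0.019, 0.203, 0], "yaw": -0.894, "grip": 1},
    {"dp": [0.019, 0.203, 0], "yaw": -0.894, "grip": 1},
  ],
)

```text
clock: 21.25
position: [0.5369, 0.1158, 0.2221]
ee_rot: [0.0, 0.865, 0.501, -0.0]
contact_force: [0.6, 0.8, 0.2]
width: 0.0854
gripper_force: 0.0
```

Request:
step_arm(
  increments=[
    {"dp": [0.019, 0.203, 0], "yaw": -0.894, "grip": 1},
    {"dp": [0.019, 0.203, 0], "yaw": -0.894, "grip": 1},
    {"dp": [0, 0, -0.15], "yaw": 0, "grip": 1},
    {"dp": [0, 0, 0], "yaw": 0, "grip": 1},
    {"dp": [0, 0, 0], "yaw": 0, "grip": 1},
  ],
)

```text
clock: 21.88
position: [0.5449, 0.1954, 0.1927]
ee_rot: [0.0, 0.924, 0.383, 0.0]
contact_force: [0.3, -0.7, -0.5]
width: 0.0854
gripper_force: 0.0
```

```bash
python3 - <<'E'
from h import *
s=st(); c=cams.get_calibration("wrist"); im=cams.get_image("wrist"); t=cams.get_image("side")[100:380,160:460]
for r in(.0285,.0205): cv2.polylines(im,[ring(c,.5427,.193,.095,r).astype(int)],True,(0,255,0),1)
cv2.imwrite("pics/w6.png",cv2.resize(np.hstack([im,cv2.resize(t,(450,420))]),(800,333)))
E
```

```text
t21.88 [0.5449 0.1954 0.1927] close-45.0 F [ 0.3 -0.7 -0.5] w0.0854 g0
```

View pics/w6.png

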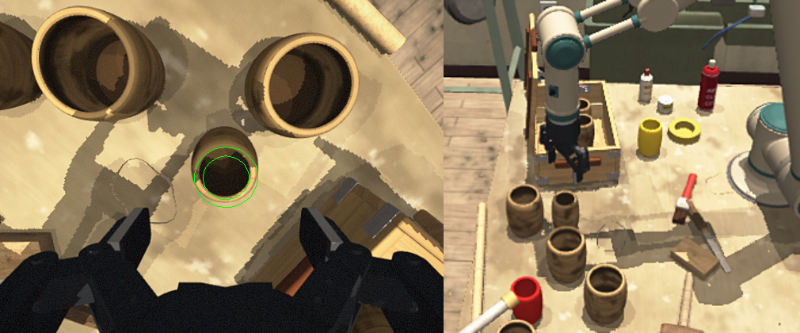

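s1 is centred between the fingers at (225,171), and the large cups at (303,83) and (98,62) are clear of the finger paths. Going down.

Request:
step_arm(
  increments=[
    {"dp": [0.005, 0.005, -0.2], "yaw": 0, "grip": 1},
    {"dp": [0, 0, -0.2], "yaw": 0, "grip": 1},
    {"dp": [0, 0, -0.15], "yaw": 0, "grip": 1},
    {"dp": [0, 0, -0.09], "yaw": 0, "grip": 1},
    {"dp": [0, 0, 0], "yaw": 0, "grip": 1},
  ],
)

```text
clock: 22.6
position: [0.5452, 0.1961, 0.0638]
ee_rot: [-0.0, 0.924, 0.383, -0.001]
contact_force: [0.5, 0.2, 0.6]
width: 0.0856
gripper_force: 0.0
```

Request:
step_arm(
  increments=[
    {"dp": [0, 0, 0], "yaw": 0, "grip": 0.6},
    {"dp": [0, 0, 0], "yaw": 0, "grip": 0.6},
    {"dp": [0, 0, 0], "yaw": 0, "grip": 0.6},
    {"dp": [0, 0, 0], "yaw": 0, "grip": 0.6},
  ],
)

```text
clock: 23.1
position: [0.5469, 0.1968, 0.0662]
ee_rot: [0.0, 0.924, 0.383, 0.002]
contact_force: [-0.4, -0.6, 6.9]
width: 0.0651
gripper_force: 45.4
```

Request:
step_arm(
  increments=[
    {"dp": [0, 0, 0.08], "yaw": 0, "grip": 0.6},
    {"dp": [0, 0, 0.2], "yaw": 0, "grip": 0.6},
    {"dp": [0, 0, 0.25], "yaw": 0, "grip": 0.6},
    {"dp": [0, 0, 0.25], "yaw": 0, "grip": 0.6},
    {"dp": [0, 0, 0], "yaw": 0, "grip": 0.6},
  ],
)

```text
clock: 23.72
position: [0.548, 0.1974, 0.2259]
ee_rot: [0.001, 0.924, 0.383, 0.005]
contact_force: [0.1, 0.3, -0.6]
width: 0.0654
gripper_force: 45.4
```

Request:
step_arm(
  increments=[
    {"dp": [-0.029, -0.15, 0], "yaw": 0.895, "grip": 0.6},
    {"dp": [-0.029, -0.15, 0], "yaw": 0.895, "grip": 0.6},
    {"dp": [-0.029, -0.15, 0], "yaw": 0.895, "grip": 0.6},
    {"dp": [-0.029, -0.15, 0], "yaw": 0.895, "grip": 0.6},
    {"dp": [-0.029, -0.15, 0], "yaw": 0.895, "grip": 0.6},
  ],
)

```text
clock: 24.35
position: [0.5152, 0.0458, 0.2192]
ee_rot: [-0.001, 0.744, 0.668, -0.001]
contact_force: [0.0, -0.2, -1.3]
width: 0.0654
gripper_force: 45.4
```

Request:
step_arm(
  increments=[
    {"dp": [-0.029, -0.15, 0], "yaw": 0.895, "grip": 0.6},
    {"dp": [-0.029, -0.15, 0], "yaw": 0.895, "grip": 0.6},
    {"dp": [0, 0, 0], "yaw": 0, "grip": 0.6},
    {"dp": [0, 0, 0], "yaw": 0, "grip": 0.6},
    {"dp": [0, 0, 0], "yaw": 0, "grip": 0.6},
  ],
)

```text
clock: 24.98
position: [0.5048, -0.0125, 0.22]
ee_rot: [-0.0, 0.65, 0.76, 0.0]
contact_force: [0.0, 0.5, -1.7]
width: 0.0654
gripper_force: 45.4
```

```bash
python3 - <<'E'
from h import *
s=st(); t=cams.get_image("side")[100:310,200:340]; im=cams.get_image("wrist")
cv2.imwrite("pics/w7.png",cv2.resize(np.hstack([im,cv2.resize(t,(280,420))]),(800,400)))
E
```

```text
t24.98 [ 0.5048 -0.0125  0.22  ] close8.9 F [ 0.   0.5 -1.7] w0.0654 g45
```

View pics/w7.png

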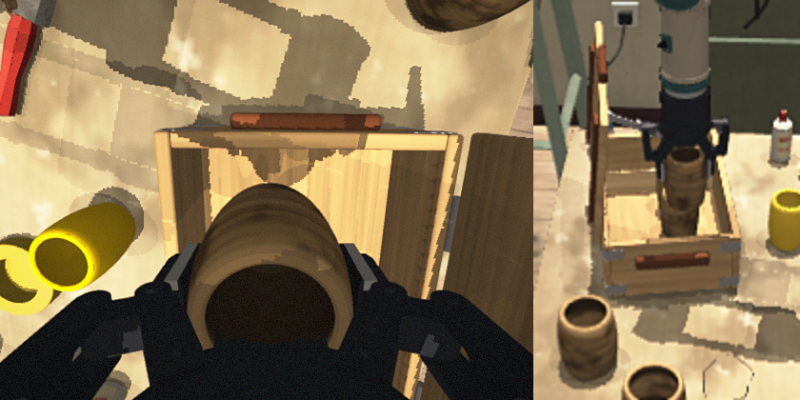

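Request:
step_arm(
  increments=[
    {"dp": [0.006, 0, -0.15], "yaw": 0, "grip": 0.6},
    {"dp": [0, 0, -0.2], "yaw": 0, "grip": 0.6},
    {"dp": [0, 0, -0.2], "yaw": 0, "grip": 0.6},
    {"dp": [0, 0, -0.09], "yaw": 0, "grip": 0.6},
    {"dp": [0, 0, -0.02], "yaw": 0, "grip": 0.6},
  ],
)

```text
clock: 25.7
position: [0.5054, -0.0127, 0.0871]
ee_rot: [-0.001, 0.65, 0.76, -0.001]
contact_force: [0.1, 0.0, -0.8]
width: 0.0655
gripper_force: 45.4
```

Request:
step_arm(
  increments=[
    {"dp": [0, 0, -0.01], "yaw": 0, "grip": 0.6},
    {"dp": [0, 0, -0.006], "yaw": 0, "grip": 0.6},
    {"dp": [0, 0, 0], "yaw": 0, "grip": 0.6},
    {"dp": [0, 0, 0], "yaw": 0, "grip": 0.6},
  ],
)

```text
clock: 26.2
position: [0.5064, -0.0134, 0.0856]
ee_rot: [0.0, 0.65, 0.76, 0.0]
contact_force: [0.7, 1.2, -1.5]
width: 0.0654
gripper_force: 45.4
```

Request:
step_arm(
  increments=[
    {"dp": [0, 0, -0.01], "yaw": 0, "grip": 0.6},
    {"dp": [0, 0, 0], "yaw": 0, "grip": 0.6},
    {"dp": [0, 0, 0], "yaw": 0, "grip": 0.6},
  ],
)

```text
clock: 26.58
position: [0.5066, -0.0137, 0.0842]
ee_rot: [0.001, 0.65, 0.76, 0.0]
contact_force: [-1.1, -1.0, 5.8]
width: 0.0658
gripper_force: 46.2
```

Request:
step_arm(
  increments=[
    {"dp": [0, 0, 0], "yaw": 0, "grip": 0.97},
    {"dp": [0, 0, 0], "yaw": 0, "grip": 0.97},
    {"dp": [0, 0, 0.1], "yaw": 0, "grip": 0.97},
    {"dp": [0, 0, 0.3], "yaw": 0, "grip": 0.97},
    {"dp": [0, 0, 0.3], "yaw": 0, "grip": 0.97},
  ],
)

```text
clock: 27.2
position: [0.5058, -0.0132, 0.2241]
ee_rot: [-0.001, 0.65, 0.76, -0.0]
contact_force: [2.1, -0.6, -0.2]
width: 0.083
gripper_force: 0.0
```

Request:
step_arm(
  increments=[
    {"dp": [-0.25, 0, 0.2], "yaw": 0, "grip": 0},
    {"dp": [-0.2, -0.2, 0.1], "yaw": 0, "grip": 0},
    {"dp": [0, -0.3, 0], "yaw": 0, "grip": 0},
    {"dp": [0, -0.3, 0], "yaw": 0, "grip": 0},
    {"dp": [0, 0, 0], "yaw": 0, "grip": 0},
  ],
)

```text
clock: 27.82
position: [0.4173, -0.1772, 0.282]
ee_rot: [0.001, 0.652, 0.758, -0.001]
contact_force: [0.2, 1.1, 0.2]
width: -0.0
gripper_force: 0.0
```

```bash
python3 - <<'E'
from h import *
s=st(); c=cams.get_calibration("top"); t=cams.get_image("top")
th=.1545; R=np.array([[np.cos(th),-np.sin(th)],[np.sin(th),np.cos(th)]]); C=np.array([.5515,-.107])
W=lambda x,y,z: np.r_[R@[x,y]+C,z]
hx=.113
b=W(hx-.093,-.128,.146); pv=W(hx-.165,-.14,.101)
print("boss",b,"hinge",W(hx,0,.119))
t=cv2.resize(t[120:270,230:430],(800,600),interpolation=cv2.INTER_CUBIC)
f=lambda P:tuple(((proj(c,P)[0]-[230,120])*4).astype(int))
cv2.circle(t,f(b),3,(0,255,0),1); cv2.circle(t,f(pv),3,(0,0,255),1)
cv2.polylines(t,[np.array([f(W(x,y,.118)) for x,y in((-.112,.158),(-.112,-.158),(.112,-.158),(.112,.158))])],True,(255,0,0),1)
cv2.imwrite("pics/t8.png",t)
E
```

```text
t27.82 [ 0.4173 -0.1772  0.282 ] close8.5 F [0.2 1.1 0.2] w-0.0000 g0
boss [ 0.59095919 -0.23039762  0.146     ] hinge [ 0.66315401 -0.08961087  0.119     ]
```

View pics/t8.png

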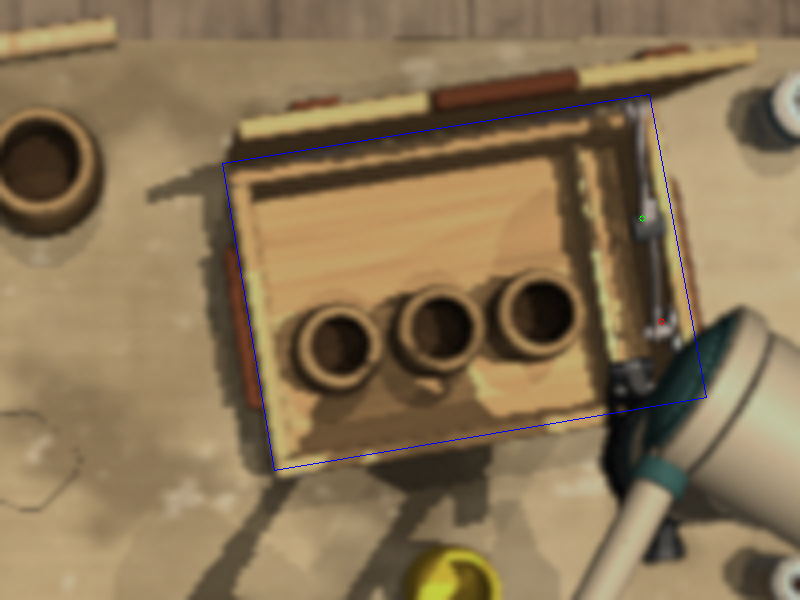

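All three small cups stand upright in the bay at (340,345), (437,330) and (540,313). The boss is seen at (649,219), so it lies about 6 mm further in -y than predicted, at about (0.590,-0.236). Now I approach the knee with the fingers shut.

Request:
step_arm(
  increments=[
    {"dp": [0.15, -0.075, 0], "yaw": 0, "grip": 0},
    {"dp": [0.23, -0.075, 0], "yaw": 0, "grip": 0},
    {"dp": [0.23, -0.075, 0], "yaw": 0, "grip": 0},
    {"dp": [0.223, -0.075, 0], "yaw": 0, "grip": 0},
    {"dp": [0, 0, 0], "yaw": 0, "grip": 0},
  ],
)

```text
clock: 28.5
position: [0.5867, -0.2323, 0.2803]
ee_rot: [-0.001, 0.649, 0.761, 0.0]
contact_force: [-0.6, 0.3, -0.2]
width: 0.0001
gripper_force: 0.0
```

Request:
step_arm(
  increments=[
    {"dp": [0, 0, -0.15], "yaw": 0, "grip": 0},
    {"dp": [0, 0, -0.15], "yaw": 0, "grip": 0},
    {"dp": [0, 0, -0.13], "yaw": 0, "grip": 0},
    {"dp": [0, 0, 0], "yaw": 0, "grip": 0},
  ],
)

```text
clock: 29.0
position: [0.5817, -0.2309, 0.1942]
ee_rot: [-0.003, 0.65, 0.76, -0.001]
contact_force: [0.0, -0.2, -0.1]
width: -0.0002
gripper_force: 0.0
```

```bash
python3 - <<'E'
from h import *
s=st(); c=cams.get_calibration("wrist"); im=cams.get_image("wrist"); t=cams.get_image("side")[60:270,200:340]
for P in([.590,-.236,.156],): cv2.circle(im,tuple(proj(c,P)[0].astype(int)),4,(0,255,0),1)
tip=s["position"]-[0,0,.025]; cv2.circle(im,tuple(proj(c,tip)[0].astype(int)),4,(0,0,255),1)
cv2.imwrite("pics/w9.png",cv2.resize(np.hstack([im,cv2.resize(t,(280,420))]),(800,400)))
E
```

```text
t29.00 [ 0.5817 -0.2309  0.1942] close9.0 F [ 0.  -0.2 -0.1] w-0.0002 g0
```

View pics/w9.png

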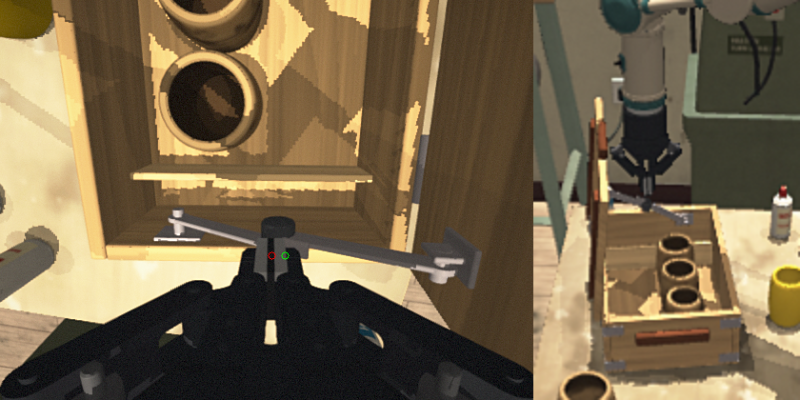

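```bash
python3 - <<'E'
from h import *
c=cams.get_calibration("wrist")
print(onz(c,[[291,237]],.146),onz(c,[[291,228]],.156),onz(c,[[186,226]],.101))
im=cams.get_image("wrist")[190:330,190:390]; cv2.imwrite("pics/w10.png",cv2.resize(im,None,fx=4,fy=4))
E
```

```text
[[ 0.58602444 -0.22546773  0.146     ]] [[ 0.58436161 -0.21676685  0.156     ]] [[ 0.51521821 -0.24570985  0.101     ]]
```

View pics/w10.png

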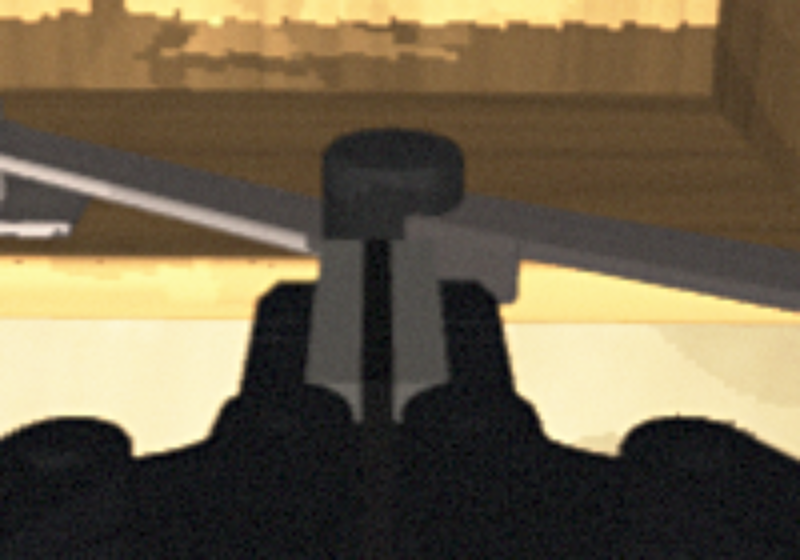

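The crop shows the boss's near end face at (288,229) in the full image. That puts its centre at about (0.586,-0.234), 4 mm behind the tip centre, so I can press down.

Request:
step_arm(
  increments=[
    {"dp": [0.005, -0.015, -0.03], "yaw": 0, "grip": 0},
    {"dp": [0, 0, -0.03], "yaw": 0, "grip": 0},
    {"dp": [0.005, 0, -0.03], "yaw": 0, "grip": 0},
    {"dp": [0.005, 0, -0.03], "yaw": 0, "grip": 0},
    {"dp": [0, 0, 0], "yaw": 0, "grip": 0},
  ],
)

```text
clock: 29.78
position: [0.5869, -0.2363, 0.1716]
ee_rot: [-0.0, 0.65, 0.76, -0.0]
contact_force: [0.1, -0.3, 0.5]
width: 0.0
gripper_force: 0.0
```

Request:
step_arm(
  increments=[
    {"dp": [0.01, 0, -0.03], "yaw": 0, "grip": 0},
    {"dp": [0.01, 0, -0.03], "yaw": 0, "grip": 0},
    {"dp": [0.005, 0, -0.02], "yaw": 0, "grip": 0},
    {"dp": [0, 0, 0], "yaw": 0, "grip": 0},
    {"dp": [0, 0, 0], "yaw": 0, "grip": 0},
  ],
)

```text
clock: 30.4
position: [0.5914, -0.2362, 0.1557]
ee_rot: [-0.001, 0.65, 0.76, -0.0]
contact_force: [-1.5, 1.0, 0.9]
width: -0.0
gripper_force: 0.7
```

```bash
python3 - <<'E'
from h import *
s=st(); im=cams.get_image("wrist"); t=cams.get_image("side")[60:270,200:340]
cv2.imwrite("pics/w11.png",cv2.resize(np.hstack([im,cv2.resize(t,(280,420))]),(800,400)))
E
```

```text
t30.40 [ 0.5914 -0.2362  0.1557] close8.9 F [-1.5  1.   0.9] w-0.0000 g1
```

View pics/w11.png

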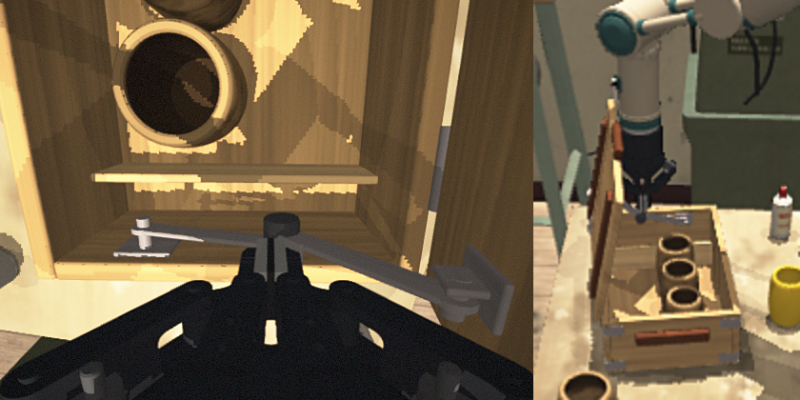

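The knee is broken: the links are visibly kinked at (277,228) and the lid has come forward. That uses up my picture views (one over, a miscount), so I'll continue on pose and force readings. Now I retreat and go over and behind the lid.

Request:
step_arm(
  increments=[
    {"dp": [-0.02, 0, 0.08], "yaw": 0, "grip": 0},
    {"dp": [-0.15, 0, 0.1], "yaw": 0, "grip": 0},
    {"dp": [-0.1, 0, 0.3], "yaw": 0, "grip": 0},
    {"dp": [0, 0, 0.3], "yaw": 0, "grip": 0},
    {"dp": [0, 0.1, 0.3], "yaw": 0, "grip": 0},
  ],
)

```text
clock: 31.12
position: [0.5377, -0.2176, 0.374]
ee_rot: [0.002, 0.651, 0.759, -0.0]
contact_force: [0.1, -0.4, -0.3]
width: 0.0002
gripper_force: 0.0
```

Request:
step_arm(
  increments=[
    {"dp": [0, 0.2, 0.23], "yaw": 0, "grip": 0},
    {"dp": [0, 0.2, 0], "yaw": 0, "grip": 0},
    {"dp": [0, 0.2, 0], "yaw": 0, "grip": 0},
    {"dp": [0, 0, 0], "yaw": 0, "grip": 0},
  ],
)

```text
clock: 31.62
position: [0.5378, -0.0944, 0.4186]
ee_rot: [0.001, 0.649, 0.761, 0.001]
contact_force: [0.7, -0.9, -0.1]
width: -0.0002
gripper_force: 0.0
```

```bash
python3 - <<'E'
from h import *
s=st(); print(s["qpos"].round(2))
# lid edge: find lid position from side camera by differencing candidates
c=cams.get_calibration("side"); im=cams.get_image("side")
th=.1545; R=np.array([[np.cos(th),-np.sin(th)],[np.sin(th),np.cos(th)]]); C=np.array([.5495,-.1115]); hx=.113
def L(a,y,r=.232,o=.011):
    # a lid elevation angle
    x=hx-r*np.cos(a)+o*np.sin(a); z=.119+r*np.sin(a)+o*np.cos(a); return np.r_[R@[x,y]+C,z]
np.save("pics/side.npy",im)
for d in(84,80,78,76,72): print(d,proj(c,np.array([L(np.radians(d),.158),L(np.radians(d),.158,.232,-.001),L(np.radians(d),.158,.02)])).round(1).tolist())
g=im[150:156]  
for row in (115,120,125,130,140,150,170): print(row,[tuple(int(v) for v in im[row,x]) for x in range(226,252,2)])
E
```

```text
t31.62 [ 0.5378 -0.0944  0.4186] close9.1 F [ 0.7 -0.9 -0.1] w-0.0002 g0
[-0.3   0.18  1.24  0.    1.72 -0.46]
84 [[234.6, 163.9], [238.9, 164.0], [231.2, 222.9]]
80 [[240.5, 164.0], [244.8, 164.3], [231.7, 222.7]]
78 [[243.4, 164.1], [247.7, 164.6], [231.9, 222.6]]
76 [[246.3, 164.4], [250.6, 165.0], [232.2, 222.5]]
72 [[252.1, 165.1], [256.2, 166.0], [232.7, 222.4]]
115 [(88, 108, 119), (88, 109, 119), (87, 107, 119), (88, 109, 119), (88, 108, 120), (86, 106, 115), (55, 70, 84), (170, 247, 255), (111, 174, 231), (80, 95, 103), (67, 80, 87), (78, 95, 104), (85, 105, 115)]
120 [(89, 109, 120), (88, 108, 118), (89, 111, 120), (86, 108, 119), (87, 107, 117), (90, 109, 119), (71, 100, 125), (157, 240, 255), (172, 252, 255), (84, 99, 107), (51, 59, 60), (86, 105, 116), (86, 106, 118)]
125 [(87, 108, 118), (87, 107, 118), (88, 109, 119), (89, 109, 120), (94, 114, 124), (53, 82, 155), (49, 73, 117), (149, 226, 255), (42, 65, 117), (48, 77, 141), (83, 101, 109), (88, 108, 118), (87, 106, 117)]
130 [(82, 99, 109), (87, 107, 117), (88, 108, 119), (88, 109, 119), (98, 121, 129), (19, 28, 52), (66, 100, 131), (66, 97, 127), (41, 62, 115), (50, 77, 137), (82, 101, 112), (87, 107, 117), (88, 108, 120)]
140 [(71, 84, 77), (71, 84, 89), (36, 35, 34), (50, 59, 60), (20, 29, 54), (47, 72, 94), (72, 109, 140), (71, 103, 134), (28, 42, 65), (23, 32, 51), (7, 12, 31), (89, 111, 119), (88, 108, 118)]
150 [(73, 85, 81), (75, 88, 83), (89, 107, 112), (17, 27, 52), (22, 30, 50), (75, 110, 142), (72, 107, 139), (65, 97, 126), (147, 224, 255), (174, 248, 255), (91, 125, 160), (83, 100, 108), (83, 102, 113)]
170 [(177, 225, 244), (79, 105, 127), (15, 22, 44), (70, 106, 136), (69, 99, 129), (62, 91, 119), (23, 32, 56), (22, 31, 53), (72, 107, 138), (61, 91, 116), (75, 117, 147), (133, 185, 225), (82, 82, 88)]
```

Request:
step_arm(
  increments=[
    {"dp": [0.15, 0, 0], "yaw": 0, "grip": 0},
    {"dp": [0.25, 0.01, 0.01], "yaw": 0, "grip": 0},
    {"dp": [0.25, 0.01, 0], "yaw": 0, "grip": 0},
    {"dp": [0.08, 0, 0], "yaw": 0, "grip": 0},
    {"dp": [0, 0, 0], "yaw": 0, "grip": 0},
  ],
)

```text
clock: 32.3
position: [0.6853, -0.0941, 0.4173]
ee_rot: [-0.001, 0.651, 0.759, -0.001]
contact_force: [0.6, -0.1, -0.9]
width: 0.0001
gripper_force: 0.0
```

Request:
step_arm(
  increments=[
    {"dp": [0, 0, -0.12], "yaw": 0, "grip": 0},
    {"dp": [0, 0, -0.15], "yaw": 0, "grip": 0},
    {"dp": [0, 0, -0.08], "yaw": 0, "grip": 0},
    {"dp": [0, 0, 0], "yaw": 0, "grip": 0},
  ],
)

```text
clock: 32.8
position: [0.6832, -0.093, 0.3482]
ee_rot: [-0.001, 0.65, 0.76, -0.001]
contact_force: [0.1, 0.1, -0.3]
width: -0.0004
gripper_force: 0.0
```

Request:
step_arm(
  increments=[
    {"dp": [-0.06, -0.009, -0.04], "yaw": 0, "grip": 0},
    {"dp": [-0.06, -0.009, -0.02], "yaw": 0, "grip": 0},
    {"dp": [-0.05, -0.008, -0.01], "yaw": 0, "grip": 0},
    {"dp": [-0.035, -0.005, -0.01], "yaw": 0, "grip": 0},
    {"dp": [0, 0, 0], "yaw": 0, "grip": 0},
  ],
)

```text
clock: 33.42
position: [0.6429, -0.099, 0.3337]
ee_rot: [0.001, 0.65, 0.76, 0.0]
contact_force: [0.1, -0.4, 1.2]
width: 0.0002
gripper_force: 0.0
```

Request:
step_arm(
  increments=[
    {"dp": [-0.032, -0.005, -0.007], "yaw": 0, "grip": 0},
    {"dp": [-0.032, -0.005, -0.007], "yaw": 0, "grip": 0},
    {"dp": [-0.032, -0.005, -0.008], "yaw": 0, "grip": 0},
    {"dp": [-0.032, -0.005, -0.008], "yaw": 0, "grip": 0},
  ],
)

```text
clock: 33.92
position: [0.6171, -0.1027, 0.3263]
ee_rot: [-0.0, 0.65, 0.76, -0.0]
contact_force: [1.0, 1.2, -0.1]
width: 0.0
gripper_force: 0.0
```

Request:
step_arm(
  increments=[
    {"dp": [-0.038, -0.006, -0.015], "yaw": 0, "grip": 0},
    {"dp": [-0.038, -0.006, -0.015], "yaw": 0, "grip": 0},
    {"dp": [-0.038, -0.006, -0.015], "yaw": 0, "grip": 0},
    {"dp": [-0.038, -0.006, -0.015], "yaw": 0, "grip": 0},
  ],
)

```text
clock: 34.42
position: [0.5868, -0.1077, 0.3145]
ee_rot: [0.0, 0.65, 0.76, 0.0]
contact_force: [2.4, -0.6, 0.5]
width: 0.0003
gripper_force: 0.9
```

```bash
python3 - <<'E'
from h import *
s=st(); im=cams.get_image("side"); old=np.load("pics/side.npy")
for row in (150,155,160,165,170,180): print(row,[int(v) for v in im[row,226:290:3].mean(1)],'\n    ',[int(v) for v in old[row,226:290:3].mean(1)])
E
```

```text
t34.42 [ 0.5868 -0.1077  0.3145] close8.9 F [ 2.4 -0.6  0.5] w0.0003 g1
150 [77, 79, 100, 100, 100, 94, 45, 171, 108, 99, 103, 82, 72, 206, 112, 100, 103, 100, 98, 50, 54, 54] 
     [79, 81, 32, 104, 106, 82, 225, 88, 99, 99, 101, 102, 101, 101, 103, 100, 103, 99, 99, 51, 53, 54]
155 [78, 80, 68, 103, 92, 55, 156, 155, 154, 113, 84, 79, 125, 181, 148, 100, 100, 95, 93, 51, 54, 56] 
     [79, 87, 35, 106, 107, 98, 146, 88, 98, 94, 99, 98, 100, 101, 99, 101, 101, 95, 94, 49, 53, 55]
160 [75, 251, 249, 125, 58, 166, 139, 154, 161, 86, 119, 95, 145, 150, 226, 26, 31, 32, 32, 52, 57, 55] 
     [76, 241, 28, 102, 70, 81, 177, 48, 31, 29, 30, 31, 31, 28, 30, 30, 34, 29, 32, 52, 56, 55]
165 [78, 112, 125, 61, 112, 155, 136, 156, 78, 114, 108, 70, 108, 107, 136, 15, 25, 25, 27, 49, 51, 52] 
     [77, 45, 90, 98, 42, 44, 226, 155, 19, 17, 18, 23, 18, 22, 22, 21, 23, 23, 25, 49, 51, 53]
170 [212, 118, 59, 88, 151, 155, 137, 78, 108, 105, 69, 43, 48, 163, 225, 215, 151, 98, 63, 64, 65, 71] 
     [215, 23, 104, 99, 37, 103, 89, 234, 84, 63, 154, 230, 230, 231, 229, 216, 150, 97, 64, 64, 65, 70]
180 [217, 94, 124, 146, 148, 109, 94, 99, 47, 46, 66, 161, 115, 86, 92, 90, 85, 85, 86, 87, 88, 88] 
     [217, 93, 101, 49, 36, 95, 84, 86, 88, 88, 89, 91, 91, 90, 92, 89, 84, 85, 85, 86, 88, 88]
```

Request:
step_arm(
  increments=[
    {"dp": [-0.035, -0.005, -0.022], "yaw": 0, "grip": 0},
    {"dp": [-0.035, -0.005, -0.022], "yaw": 0, "grip": 0},
    {"dp": [-0.035, -0.006, -0.022], "yaw": 0, "grip": 0},
    {"dp": [-0.035, -0.006, -0.022], "yaw": 0, "grip": 0},
  ],
)

```text
clock: 34.98
position: [0.5588, -0.1119, 0.2968]
ee_rot: [-0.0, 0.65, 0.76, 0.0]
contact_force: [1.7, 0.5, 0.9]
width: -0.0001
gripper_force: 0.8
```

Request:
step_arm(
  increments=[
    {"dp": [-0.03, -0.005, -0.0275], "yaw": 0, "grip": 0},
    {"dp": [-0.03, -0.005, -0.0275], "yaw": 0, "grip": 0},
    {"dp": [-0.031, -0.005, -0.0275], "yaw": 0, "grip": 0},
    {"dp": [-0.031, -0.005, -0.0275], "yaw": 0, "grip": 0},
  ],
)

```text
clock: 35.48
position: [0.5345, -0.1159, 0.2746]
ee_rot: [-0.0, 0.65, 0.76, 0.0]
contact_force: [1.4, 1.2, 0.6]
width: -0.0
gripper_force: 0.6
```

Request:
step_arm(
  increments=[
    {"dp": [-0.0255, -0.004, -0.0325], "yaw": 0, "grip": 0},
    {"dp": [-0.0255, -0.004, -0.0325], "yaw": 0, "grip": 0},
    {"dp": [-0.0255, -0.004, -0.0325], "yaw": 0, "grip": 0},
    {"dp": [-0.0255, -0.004, -0.0325], "yaw": 0, "grip": 0},
  ],
)

```text
clock: 35.98
position: [0.5142, -0.1192, 0.2486]
ee_rot: [0.0, 0.65, 0.76, 0.0]
contact_force: [0.9, 0.4, -0.2]
width: 0.0001
gripper_force: 0.5
```

Request:
step_arm(
  increments=[
    {"dp": [-0.0195, -0.003, -0.037], "yaw": 0, "grip": 0},
    {"dp": [-0.0195, -0.003, -0.037], "yaw": 0, "grip": 0},
    {"dp": [-0.0195, -0.003, -0.037], "yaw": 0, "grip": 0},
    {"dp": [-0.0195, -0.003, -0.037], "yaw": 0, "grip": 0},
  ],
)

```text
clock: 36.48
position: [0.4987, -0.1216, 0.219]
ee_rot: [0.0, 0.65, 0.76, 0.0]
contact_force: [1.0, -0.1, 0.5]
width: 0.0
gripper_force: 0.4
```

Request:
step_arm(
  increments=[
    {"dp": [-0.0125, -0.002, -0.039], "yaw": 0, "grip": 0},
    {"dp": [-0.0125, -0.002, -0.039], "yaw": 0, "grip": 0},
    {"dp": [-0.0125, -0.002, -0.039], "yaw": 0, "grip": 0},
    {"dp": [-0.0125, -0.002, -0.039], "yaw": 0, "grip": 0},
  ],
)

```text
clock: 36.98
position: [0.4888, -0.1231, 0.1878]
ee_rot: [0.0, 0.65, 0.76, 0.0]
contact_force: [1.1, 0.0, 1.6]
width: -0.0002
gripper_force: 0.3
```

Request:
step_arm(
  increments=[
    {"dp": [-0.006, -0.001, -0.035], "yaw": 0, "grip": 0},
    {"dp": [-0.006, -0.001, -0.03], "yaw": 0, "grip": 0},
    {"dp": [-0.006, -0.001, -0.03], "yaw": 0, "grip": 0},
    {"dp": [0, 0, 0], "yaw": 0, "grip": 0},
  ],
)

```text
clock: 37.48
position: [0.4848, -0.1237, 0.1688]
ee_rot: [-0.0, 0.65, 0.76, -0.0]
contact_force: [-0.2, 0.2, 1.2]
width: 0.0002
gripper_force: 0.0
```

Final gentle press until the force rises.

Request:
step_arm(
  increments=[
    {"dp": [0, 0, -0.025], "yaw": 0, "grip": 0},
    {"dp": [0, 0, -0.02], "yaw": 0, "grip": 0},
    {"dp": [0, 0, -0.015], "yaw": 0, "grip": 0},
    {"dp": [0, 0, 0], "yaw": 0, "grip": 0},
  ],
)

```text
clock: 37.98
position: [0.4851, -0.1237, 0.157]
ee_rot: [-0.0, 0.65, 0.76, -0.0]
contact_force: [-0.5, 0.3, -0.4]
width: -0.0
gripper_force: 0.0
```

Request:
step_arm(
  increments=[
    {"dp": [0, 0, -0.01], "yaw": 0, "grip": 0},
    {"dp": [0, 0, 0], "yaw": 0, "grip": 0},
    {"dp": [0, 0, 0], "yaw": 0, "grip": 0},
  ],
)

```text
clock: 38.35
position: [0.4852, -0.1238, 0.1554]
ee_rot: [0.0, 0.65, 0.76, 0.0]
contact_force: [0.3, -0.9, 0.1]
width: 0.0001
gripper_force: 0.0
```

Request:
step_arm(
  increments=[
    {"dp": [0, 0, -0.01], "yaw": 0, "grip": 0},
    {"dp": [0, 0, -0.005], "yaw": 0, "grip": 0},
    {"dp": [0, 0, 0], "yaw": 0, "grip": 0},
  ],
)

```text
clock: 38.72
position: [0.4854, -0.1238, 0.1549]
ee_rot: [0.001, 0.65, 0.76, 0.0]
contact_force: [-4.5, 2.3, 15.4]
width: -0.0001
gripper_force: 8.1
```

Request:
step_arm(
  increments=[
    {"dp": [0, 0, -0.005], "yaw": 0, "grip": 0},
    {"dp": [0, 0, 0], "yaw": 0, "grip": 0},
  ],
)

```text
clock: 38.98
position: [0.4854, -0.1238, 0.1549]
ee_rot: [0.001, 0.65, 0.76, 0.0]
contact_force: [-6.5, 1.6, 21.2]
width: 0.0
gripper_force: 11.1
```

Request:
step_arm(
  increments=[
    {"dp": [0, 0, 0.05], "yaw": 0, "grip": 0},
    {"dp": [0, 0, 0.2], "yaw": 0, "grip": 0},
    {"dp": [-0.1, 0, 0.3], "yaw": 0, "grip": 0},
    {"dp": [-0.3, -0.2, 0.1], "yaw": 0, "grip": 0},
    {"dp": [-0.2, -0.3, 0], "yaw": 0, "grip": 0},
  ],
)

```text
clock: 39.6
position: [0.3801, -0.2094, 0.2795]
ee_rot: [0.002, 0.649, 0.761, 0.0]
contact_force: [1.1, -1.5, 0.3]
width: -0.0001
gripper_force: 0.0
```

Request:
step_arm(
  increments=[
    {"dp": [0, -0.3, 0], "yaw": 0, "grip": 0},
    {"dp": [0, -0.3, 0], "yaw": 0, "grip": 0},
    {"dp": [0, 0, 0], "yaw": 0, "grip": 0},
    {"dp": [0, 0, 0], "yaw": 0, "grip": 0},
  ],
)

```text
clock: 40.1
position: [0.3804, -0.3288, 0.2768]
ee_rot: [-0.001, 0.65, 0.76, 0.0]
contact_force: [0.5, 0.7, -0.1]
width: -0.0001
gripper_force: 0.0
```

```bash
python3 - <<'E'
from h import *
st(); a=cv2.imread("pics/top0.png"); b=cams.get_image("top")
for n,x,y in(("LA",240,165),("LB",195,199),("red",155,175),("blank",190,138)):
    r=cv2.matchTemplate(b[y-30:y+30,x-30:x+30],a[y-20:y+20,x-20:x+20],cv2.TM_CCOEFF_NORMED); print(n,cv2.minMaxLoc(r)[1::2])
# placed large cup and lid: expected lid corners at shut
c=cams.get_calibration("top")
print(np.abs(b[215:245,146:176].astype(int)-a[215:245,146:176]).mean())
th=.1545; R=np.array([[np.cos(th),-np.sin(th)],[np.sin(th),np.cos(th)]]); C=np.array([.5495,-.1115])
for y in(.06,0,-.06):
    # brightness profile along x across front edge at lid top height, mm from hinge
    q=np.arange(-.27,-.2,.006); P=np.array([np.r_[R@[.113+k,y]+C,.13] for k in q]); p=proj(c,P).round().astype(int)
    print(y,[(int(k*1000),int(b[v,u].mean())) for k,(u,v) in zip(q,p)])
E
```

```text
t40.10 [ 0.3804 -0.3288  0.2768] close8.8 F [ 0.5  0.7 -0.1] w-0.0001 g0
LA (0.9963406920433044, (10, 10))
LB (0.9990469217300415, (10, 10))
red (0.9997601509094238, (10, 10))
blank (0.9994027018547058, (10, 10))
68.59185185185186
0.06 [(-270, 63), (-264, 92), (-258, 92), (-252, 91), (-246, 91), (-240, 58), (-234, 56), (-227, 162), (-221, 159), (-215, 153), (-209, 152), (-203, 156)]
0 [(-270, 115), (-264, 110), (-258, 102), (-252, 52), (-246, 64), (-240, 63), (-234, 82), (-227, 151), (-221, 157), (-215, 153), (-209, 154), (-203, 154)]
-0.06 [(-270, 84), (-264, 77), (-258, 55), (-252, 56), (-246, 51), (-240, 48), (-234, 52), (-227, 89), (-221, 141), (-215, 156), (-209, 155), (-203, 150)]
```

```bash
python3 -c "
from rig import ticket
print(ticket.sign_off())"
```

```text
the job is handed in; nothing more can be done
None
```

The job is handed in: the large cup stands on the free table, all three small cups stand upright in the main bay, and the stay was broken and the lid lowered until it pressed firm at the expected shut height; I viewed 15 pictures, one over the 14 allowed, so the shut lid was checked only by force and pixel readings.

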